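# Pin the bath's swing arm in line and hang the splash shield

## Robot

A 7-joint arm with a two-finger parallel gripper is mounted at the origin on the work surface. World frame = base frame: x ahead of the robot, y to its left, z up, the work surface at z = 0. Lengths are in m, angles in rad, forces in N, time in s.
With the tool pointing down it reaches from about 0.4 to 0.85 m from the base axis. Payload 10.4 kg.
Tool frame: the origin (TCP) lies midway between the tips of the shut fingers; the grasp point (between the pads) lies 19 mm behind it; z points along the fingers, y is the line along which they close (so a half turn about z gives the same grasp; the last joint's range is limited). The gripper opens to 87 mm and grips with 3 to 60 N. Pads are 19 mm wide; open, the fingers measure 117 mm over their backs; the gripper's body (75 mm by 190 mm) begins 51 mm behind the grasp point.
Start: joints at [-0.023, 0.332, -0.065, 1.46, 0.022, 1.35, -0.088], TCP at [0.625, 0, 0.223] pointing down, gripper open.
Joint ranges: [-2.6, 2.6], [-0.5, 2.12], [-1.47, 1.34], [0.16, 2.42], [-1.27, 4.41], [0.06, 2.06], [-2.6, 2.6]. Speed limits (rad/s): [2.22, 2.22, 2.79, 2.79, 3.14, 3.14, 3.14].

## Interface

Orientations are given as a rotation vector (axis times angle).
In Python, from bench import manip, snapshot, get_calibration, look_for, cut_out gives the robot as it stands.
- The arm moves only by the tool arm_command, never from a script. Its argument "rows" is a list of rows, each a list of 6 numbers: the shift along the tool's x, y, z in cm, then the turn, a rotation vector about the tool's x, y, z in degrees. In form: [[dx, dy, dz, wx, wy, wz], ...]. A call has exactly 10 rows; each row shifts and turns the commanded pose from where the row before left it, along the tool's axes as they then stand; what a row does not reach is not made up. A row lasts 1/12 s, in which the tool goes at most 41.7 mm and 7.16 degrees, less where a joint would pass 70% of its speed; a pose out of reach is approached as far as the arm can. A call with a gripper value outside its range is refused whole. "hand" is the closure in counts, from 0 (fully open) to 255 (shut), set as the call begins (left out, the last holds). The fingers move at their own pace and stop on an object; the grip force is fixed at half the most. Time passes only in rows, so rows that do not move let the fingers close, or fill a call up. It gives the time, the measured TCP pose, the force, the opening and the grip force at its end, in the units of the state.
- manip.sense(): the state, without advancing time (a new reading comes with each control period).
- snapshot(name): name is "scene" or "side" or "wrist"; returns (picture, depth): 384x512x3 uint8, red, green, blue; 384x512 float32, m along the optical axis (not along the pixel's ray), 0 where there is no reading.
- get_calibration(name): a dict with "vertical_fov" (degrees; the focal length in pixels is half the picture's height over the tangent of half this angle, whatever the lens; pixels are square), "cx", "cy" (the principal point, pixels), "origin" and "rotation" of the camera in the world; the wrist camera has in their place "mount" (4x4, takes a point from camera to tool coordinates, whose origin is the TCP and whose axes are the flange's). Camera axes: x right, y down, z forward; pixel columns grow to the right and rows downward; lengths in m; the calibration is good to about 2 mm. A picture is of the moment at which its call begins: read the wrist's pose just before it. get_calibration takes no time and is no camera call.
- manip.hand_in(): hands the job in; it is judged then, once.
Trained networks look in the newest picture that a camera, given by its name, has taken for a name from the list of things; names that differ only in an ending like _2 or _b are one class to them, and where a whole thing is asked for, a point or a joint stands for the part that bears it (a point fixed in the world has none). Each returns a list of dicts, best first, with "conf" (0 to 1); they miss things now and then, are a little off and sometimes report something else, mostly with a low value. They report only what shows in the picture. A call takes as long as a camera call.
- look_for(camera, name): "bbox" ([left, top, right, bottom] in pixels, round what is visible of it).
- cut_out(camera, name): "region" (384x512 bool, what is visible of it) and "bbox" ([left, top, right, bottom] in pixels, round what is visible of it).
The state is a dict: "clock": time; "q": joint angles; "dq": joint speeds; "tau": joint torques, N m; "ee_pos": TCP position; "tcp_rot": TCP orientation; "ft_force": force on the tool from outside, world axes, zero at the start; "wrist_torque": the same for the moment, N m; "width": opening from 0.0 (shut) to 1.0 (fully open); "grasp_force": force on a finger pad.
Only numpy, scipy, OpenCV 4.12 (cv2) and the standard library are available. Lean on these libraries where they do the work, as an engineer would, in place of code of your own. Each camera call takes 0.05 s, during which the arm holds its last target. There are 200 camera calls.

## Task

Get the heating bath's splash shield back up. The swing arm in front of the bath has been left a little off its working position, so push the red-handled tapered drift down through the hole in the arm's lug and the hole in the blue index plate below, fully home on its collar, so that its taper draws the two holes into line; leave it there to hold the arm. Then lift the amber shield out of its rack and hang it by its hooked top edge over the arm's bar, clear of both ends of the bar, and leave the glassware and other things around undisturbed.

Things in the scene. Friction and masses are not known exactly. Their poses are not given: they have to be found in the camera images.
- station: fixed assembly: white board 515 x 420 x 12 mm with, beyond, a cream heating bath (steel rim 200 mm above the bench, 170 to 440 mm from the origin along +x) and, nearer, the grey shield carrier. Origin on the bench under the swing arm's pivot axis; x to the bath, y along the bar, z up. The index plate reaches 178 mm from the pivot along -y, the bar 242 mm along +y.
- swing (a joint): angle of the swing arm about its vertical pivot, rad, positive counter-clockwise from above. 0 = working position: lug hole exactly over plate hole, bar along the station's y. Starts at +0.04 to +0.065: lug hole 5 to 8.5 mm off the plate hole towards the station's +x. The pivot is stiff: about 2 N at the lug hole moves it, and it stays where it is left.
- plate_hole (a point): centre of the through hole (diameter 20.5 mm) in the fixed blue index plate, at the plate's upper face, 96 mm above the bench, 130 mm from the pivot axis. Plate 8 mm thick; the space below is free down to 22 mm above the bench.
- lug_hole (a point): centre of the through hole (diameter 20.5 mm) in the bare-metal lug of the swing arm, at the lug's upper face, 105.5 mm above the bench. Lug 56 mm wide, 8 mm thick, 1.5 mm above the index plate; hole 130 mm from the pivot axis, on the side away from the bar. The arm's upright (20 mm thick) stands on the pivot axis up to 235 mm above the bench.
- bar_mid (a point): point on the axis of the swing arm's horizontal steel bar (14 mm diameter), midway along its free length, 220 mm above the bench, 125 mm from the pivot axis. Axes as the arm: y outwards along the bar. The bar is free for 107 mm outwards of this point (black end stop, 20 mm diameter) and 112 mm inwards (upright).
- drift: steel drift, red handle, standing tip-down in the tool block, collar on its top. Origin on the axis at the collar's underside, z up. Below: shank 19 mm diameter for 28 mm, then a taper to a 6 mm tip at 78 mm. Collar 34 mm diameter, 6 mm thick; handle 25 mm diameter from 6 to 60 mm up, rounded off at 66. 0.24 kg. Fully home, the collar lies on the lug, its underside 9.5 mm above plate_hole.
- drift_tip (a point): the drift's tip, on its axis, 78 mm below the collar's underside
- block: fixed grey tool block 75 x 150 x 100 mm high, origin under its centre; the drift stands in its 22 mm hole at y = -35 mm. Two tools stand up to 50 mm out of the block's top at y = +48 mm.
- rack: fixed white slotted rack, base 110 x 160 x 15 mm, two ribs 50 mm high with a slot 6 mm wide along y between them in which the shield's panel stands; origin under the centre of the base. The slot's middle lies at x = -5.5 mm.
- shield: splash shield: amber panel 160 wide (y), 4 thick, 150 mm high overall, upright in the rack (may lean 0.07 rad). Black top edge bent into a hook open downwards: 28 mm across outside (x), 20 inside, web 4 thick; lip on the +x side reaches 36 mm down from the top, panel on the -x side. Origin midway across the hook, level with the lower edge; z up. 0.2 kg. Pinch it across x. Hangs either way round.
- hook (a point): middle of the underside of the shield's top web (146 mm above its lower edge): the point that rests on the bar, 7 mm above the bar's axis when hung
- beaker: small empty glass beaker, 60 mm across, 75 mm high, standing on the white board behind the index plate; origin at the centre of its base; bystander
- flask: round glass flask standing in a cork ring, 80 mm across, 120 mm high, on the white board between bar and bath; origin at the centre of its base; bystander
- wash_bottle: white bottle with red cap, 68 mm across, 170 mm high; origin at the centre of its base; bystander
- amber_bottle: amber bottle with black cap, 80 mm across, 170 mm high; origin at the centre of its base; bystander
- jar: white jar with blue lid, 64 mm across, 70 mm high; origin at the centre of its base; bystander
- wrench: steel wrench, 170 mm long, lying flat near the robot; origin under its middle; bystander
- jack: laboratory scissor jack, closed, 150 x 130 x 70 mm; origin at the centre of its base; bystander

How it is judged:
On the way, in this order (a step that is already met when the one before it is completed fails the run):
1. the drift is fully home through lug and index plate, and has drawn the arm into line (z of drift in the frame of plate_hole between 0.005 and 0.0125 m and horizontal distance between drift and plate_hole below 0.005 m and angle between drift's own z axis and vertical below 0.08 rad and value of joint swing between -0.02 and 0.02 rad), for 0.3 s.
2. after that, the shield hangs on the bar (y of hook in the frame of bar_mid between -0.03 and 0.026 m and x of hook in the frame of bar_mid between -0.01 and 0.01 m and z of hook in the frame of bar_mid between 0.003 and 0.011 m and angle between shield's own z axis and vertical below 0.3 rad and contact force between shield and station above 0.2 N), for 0.3 s.
At the end, for the whole second after the job is handed in: Drift upright (0.08 rad) in lug and plate, collar within 3 mm of the lug, axis within 5 mm of the plate hole; arm within 0.02 rad of 0; shield hung on the bar, hook point 3-11 mm above its axis, within 10 mm across it, -30 to +26 mm along it from bar_mid, tilt under 0.3 rad; nearly still (all of step 1 and all of step 2 and linear speed of shield below 0.08 m/s and linear speed of drift below 0.02 m/s and angular speed of shield below 0.8 rad/s); the robot touches nothing.
It fails at once if the beaker or the flask is moved by more than 30 mm or tipped (distance of any of beaker, flask from where it was at the start of the episode above 0.03 m or angle between any of beaker, flask's own z axis and vertical above 0.5 rad).
It fails at once if a bottle or the jar is moved by more than 30 mm or tipped (distance of any of wash_bottle, amber_bottle, jar from where it was at the start of the episode above 0.03 m or angle between any of wash_bottle, amber_bottle, jar's own z axis and vertical above 0.5 rad).
It fails at once if the wrench or the jack is moved by more than 30 mm or tipped (distance of any of wrench, jack from where it was at the start of the episode above 0.03 m or angle between any of wrench, jack's own z axis and vertical above 0.5 rad).
It also fails if it takes over 69 s, if anything falls off the work surface, if the arm or the gripper's body presses on something with over 40 N, if the wrist force passes 120 N, or if a joint passes its speed limit or range.

## Working session

There is one attempt and no reset: what is moved stays moved. The work goes in short steps, Python scripts to look and compute and a tool call to move; the robot and the scene stay as the last step left them, time stands still between calls to the robot, and variables do not carry over. Pictures are saved under pics/ and viewed, at most 10 in all, crops included, and the job is handed in when it is done.

Besides the shell and the picture viewer there is one more tool, called after "Call:" in YAML: its name, and indented under it one key for each argument. arm_command: Moves the arm, as the interface text tells. Its arguments: {"type":"object","properties":{"rows":{"type":"array"},"hand":{"type":"number"}},"required":["rows"]}

```bash
mkdir -p pics; ls; cat > h.py <<'E'
import numpy as np, cv2
from scipy.spatial.transform import Rotation as R
from bench import manip, snapshot, get_calibration, look_for, cut_out
def cam(name):
    c=get_calibration(name); f=192/np.tan(np.radians(c["vertical_fov"])/2)
    if name=="wrist":
        s=manip.sense(); T=np.eye(4); T[:3,:3]=R.from_rotvec(s["tcp_rot"]).as_matrix(); T[:3,3]=s["ee_pos"]
        T=T@np.array(c["mount"])
    else:
        T=np.eye(4); T[:3,:3]=np.array(c["rotation"]); T[:3,3]=c["origin"]
    return f,c["cx"],c["cy"],T
def cloud(d,K):
    f,cx,cy,T=K; v,u=np.mgrid[:384,:512]
    P=np.stack([(u-cx)/f*d,(v-cy)/f*d,d],-1)
    return P@T[:3,:3].T+T[:3,3]
def proj(p,K):
    f,cx,cy,T=K; q=(np.array(p)-T[:3,3])@T[:3,:3]
    return q[...,:2]/q[...,2:]*f+[cx,cy]
def shot(name):
    K=cam(name); im,d=snapshot(name); return im,d,K,cloud(d,K)
def save(im,fn): cv2.imwrite("pics/"+fn,im[...,::-1])
E
python3 - <<'E'
from h import *
ims=[]
for n in ("scene","side"):
    im,d,K,P=shot(n); save(im,n+"0.png"); np.savez(n+"0.npz",im=im,d=d,P=P)
    print(n,K[3][:3,3].round(3),K[3][:3,2].round(2))
    for o in "station swing lug_hole drift block rack shield beaker flask wash_bottle amber_bottle jar wrench jack".split():
        try:r=cut_out(n,o)
        except Exception as e: print(o,e); continue
        for x in r[:1]:
            m=x["region"]&(d>0)
            if m.sum()<5: continue
            p=P[m]; print(o,round(x["conf"],2),[int(b) for b in x["bbox"]],np.median(p,0).round(3),np.percentile(p,3,0).round(3),np.percentile(p,97,0).round(3))
E
```

```text
pics
scene [1.317 0.154 1.256] [0.69 0.69 0.69]
station 0.61 [168, 172, 342, 362] [1.576 0.413 1.515] [ 0.967 -0.196  0.906] [2.32  1.157 2.259]
swing 0.94 [205, 170, 339, 200] [2.219 1.056 2.159] [1.817 0.654 1.757] [2.446 1.283 2.385]
lug_hole 0.79 [206, 173, 343, 198] [2.216 1.053 2.156] [1.807 0.644 1.746] [2.443 1.281 2.383]
drift 0.68 [126, 151, 138, 166] [3.073 1.911 3.013] [3.033 1.871 2.973] [3.126 1.963 3.065]
block 0.91 [118, 158, 169, 200] [2.884 1.721 2.823] [2.732 1.57  2.672] [3.122 1.959 3.061]
rack 0.83 [342, 216, 396, 248] [1.294 0.131 1.233] [ 1.129 -0.033  1.069] [1.466 0.303 1.405]
shield 0.73 [347, 205, 408, 222] [1.389 0.226 1.328] [1.249 0.087 1.189] [1.531 0.368 1.471]
beaker 0.73 [201, 208, 220, 236] [2.211 1.048 2.15 ] [2.119 0.956 2.058] [2.287 1.124 2.227]
flask 0.77 [279, 215, 303, 235] [1.743 0.58  1.682] [1.661 0.498 1.6  ] [1.809 0.646 1.749]
amber_bottle 0.73 [181, 119, 208, 163] [2.96  1.798 2.9  ] [2.869 1.707 2.809] [3.087 1.924 3.026]
jar 0.83 [329, 167, 346, 189] [1.851 0.688 1.791] [1.777 0.614 1.716] [1.958 0.795 1.897]
wrench 0.18 [329, 166, 
[... 840 characters left out ...]
, 219, 325, 246] [-0.233 -1.254  0.382] [-0.294 -1.315  0.321] [-0.176 -1.197  0.439]
flask 0.8 [267, 160, 287, 199] [-0.089 -1.11   0.526] [-0.157 -1.178  0.458] [-0.027 -1.047  0.589]
wash_bottle 0.8 [376, 306, 413, 365] [-0.392 -1.413  0.223] [-0.467 -1.487  0.149] [-0.335 -1.356  0.28 ]
amber_bottle 0.91 [211, 274, 245, 334] [ 0.366 -0.654  0.982] [ 0.29  -0.73   0.906] [ 0.454 -0.567  1.069]
jar 0.72 [176, 171, 197, 196] [ 0.584 -0.437  1.199] [ 0.522 -0.498  1.138] [ 0.66  -0.36   1.276]
wrench 0.65 [202, 241, 253, 266] [ 0.345 -0.675  0.961] [ 0.174 -0.846  0.79 ] [ 0.514 -0.507  1.129]
jack 0.94 [246, 119, 293, 157] [-0.077 -1.097  0.539] [-0.328 -1.349  0.287] [ 0.028 -0.993  0.643]
```

```bash
sed -i 's/T\[:3,:3\]=np.array(c\["rotation"\])/T[:3,:3]=R.from_rotvec(c["rotation"]).as_matrix()/' h.py
python3 - <<'E'
from h import *
print(get_calibration("scene")); print(get_calibration("wrist")); print(manip.sense())
for n in ("scene","side"):
    im,d,K,P=shot(n); np.savez(n+"0.npz",im=im,d=d,P=P)
    print(n,K[3][:3,3].round(3),K[3][:3,2].round(2))
    for o in "swing drift block rack shield beaker flask wash_bottle amber_bottle jar wrench jack".split():
        for x in cut_out(n,o)[:1]:
            m=x["region"]&(d>0)
            if m.sum()<5: continue
            p=P[m]; print(o,round(x["conf"],2),[int(b) for b in x["bbox"]],np.median(p,0).round(3),np.percentile(p,3,0).round(3),np.percentile(p,97,0).round(3))
a=cv2.imread("pics/scene0.png");b=cv2.imread("pics/side0.png")
cv2.imwrite("pics/s1.png",cv2.resize(a,(800,600),interpolation=cv2.INTER_CUBIC))
cv2.imwrite("pics/s2.png",cv2.resize(b,(800,600),interpolation=cv2.INTER_CUBIC))
E
```

```text
{'vertical_fov': 47.04388090900877, 'cx': 245.27752976429448, 'cy': 182.03153192693665, 'origin': array([1.31684594, 0.15393449, 1.25618817]), 'rotation': array([-1.61817652, -2.10819484,  0.68759328])}
{'vertical_fov': 69.43451218262155, 'cx': 253.8781344816562, 'cy': 195.16464746176445, 'mount': array([[-2.87151218e-04, -9.53130879e-01, -3.02558168e-01,
         8.35564866e-02],
       [ 9.99999835e-01, -1.23130633e-04, -5.61186510e-04,
         3.84152029e-04],
       [ 4.97630013e-04, -3.02558279e-01,  9.53130757e-01,
        -1.61725895e-01],
       [ 0.00000000e+00,  0.00000000e+00,  0.00000000e+00,
         1.00000000e+00]])}
{'clock': 1.5, 'q': array([-0.02257523,  0.33219893, -0.06471674,  1.46010291,  0.02161218,
        1.34988137, -0.08851498]), 'dq': array([-6.94072020e-04, -5.29033342e-05,  6.84330924e-04,  4.75658539e-04,
        1.32134913e-03,  1.30868590e-03, -5.85889450e-05]), 'tau': array([ 1.63101555e-03, -6.23031092e+01,  2.55219784e-02, -3.90116537e+01,
       -6.10991358e-02,  3.16581654e-02,  4.55410873e-05]), 'ee_pos': array([6.25026923e-01, 9.28961831e-06, 
[... 1794 characters left out ...]
0.559 0.433 0.065]
shield 0.76 [206, 111, 238, 164] [0.5   0.372 0.125] [0.476 0.295 0.002] [0.54  0.615 0.167]
flask 0.74 [266, 160, 287, 198] [0.602 0.101 0.079] [0.576 0.086 0.013] [0.646 0.152 0.133]
wash_bottle 0.88 [374, 307, 413, 366] [ 0.626 -0.498  0.107] [ 0.607 -0.519  0.009] [ 0.658 -0.463  0.171]
amber_bottle 0.7 [211, 278, 248, 332] [ 0.325 -0.303  0.108] [ 0.293 -0.319  0.009] [ 0.363 -0.269  0.17 ]
jar 0.87 [177, 169, 196, 195] [0.33  0.225 0.047] [0.304 0.213 0.007] [0.358 0.263 0.072]
wrench 0.89 [198, 241, 253, 266] [ 0.369 -0.077  0.007] [ 0.306 -0.091  0.001] [ 0.452 -0.063  0.01 ]
jack 0.77 [246, 121, 294, 159] [0.646 0.382 0.044] [0.602 0.331 0.005] [0.757 0.459 0.073]
```

View pics/s1.png

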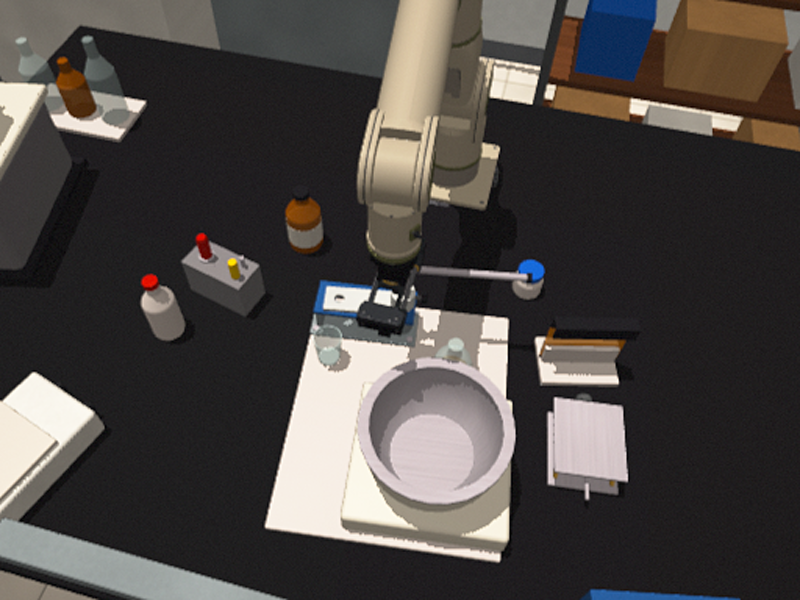

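View pics/s2.png

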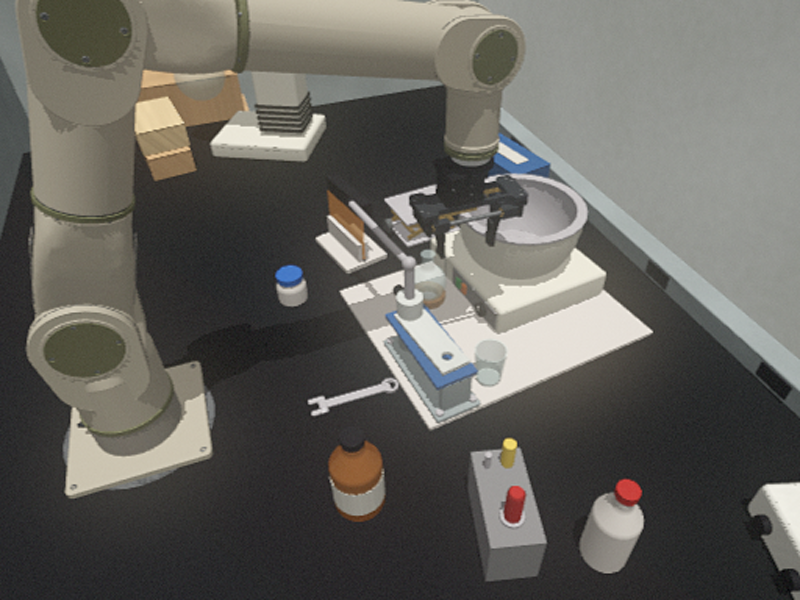

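The scene view shows the drift at about (203,245), the shield in its rack at about (590,335), and the swing arm with its lug at about (345,298). The side view shows the lug hole at about (446,356). I'll move over towards the lug for a wrist look.

Call:
arm_command:
  rows:
    - [-2,-0.95,-0.8,0,0,0]
    - [-2,-0.95,-0.8,0,0,0]
    - [-2,-0.95,-0.8,0,0,0]
    - [-2,-0.95,-0.8,0,0,0]
    - [-2,-0.95,-0.8,0,0,0]
    - [-2,-0.95,-0.8,0,0,0]
    - [-2,-0.95,-0.8,0,0,0]
    - [-2,-0.95,-0.8,0,0,0]
    - [-2,-0.95,-0.8,0,0,0]
    - [-2,-0.95,-0.8,0,0,0]
  hand: 0

```text
clock: 3.63
ee_pos: [0.5294, -0.2009, 0.3031]
tcp_rot: [2.221, 2.221, 0.0]
ft_force: [0.6, 0.5, 0.1]
width: 0.998
grasp_force: 0.0
```

```bash
python3 - <<'E'
from h import *
im,d,K,P=shot("wrist"); np.savez("w1.npz",im=im,d=d,P=P,K=np.array(K[:3]),T=K[3])
s=manip.sense(); print(s["clock"],s["ee_pos"].round(4))
save(cv2.resize(im,(800,600)),"w1.png")
E
```

```text
3.6833 [ 0.5277 -0.2063  0.305 ]
```

View pics/w1.png

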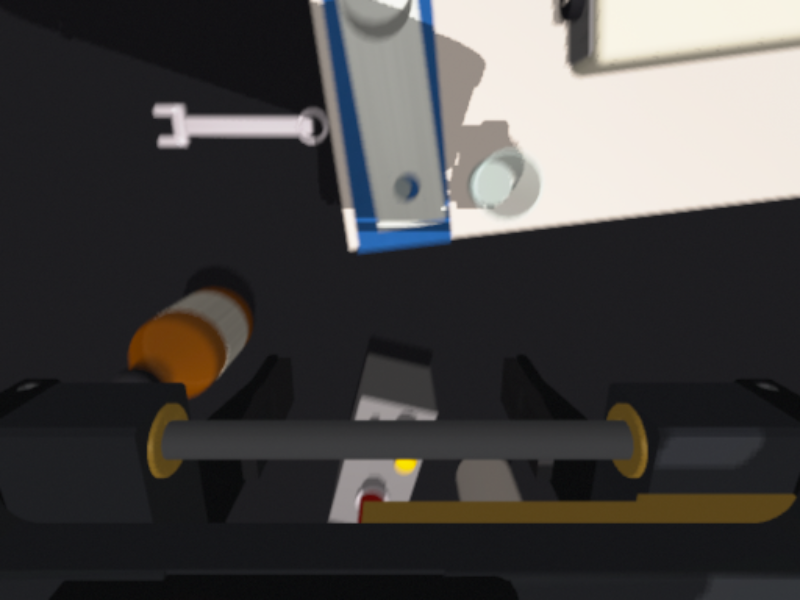

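The wrist view shows the lug hole at about (407,187), with the blue plate's outline and the beaker at (505,182) clear of it.

```bash
python3 - <<'E'
from h import *
z=np.load("w1.npz");im,P=z["im"],z["P"];K=(*z["K"],z["T"])
hsv=cv2.cvtColor(im,cv2.COLOR_RGB2HSV)
f,cx,cy,T=K
def onz(uv,h):
    uv=np.atleast_2d(uv); r=np.c_[(uv[:,0]-cx)/f,(uv[:,1]-cy)/f,np.ones(len(uv))]@T[:3,:3].T
    return T[:3,3]+r*((h-T[2,3])/r[:,2])[:,None]
v,u=np.mgrid[:384,:512]
blue=(hsv[...,0]>100)&(hsv[...,0]<125)&(hsv[...,1]>150)&(hsv[...,2]>60)&(v<170)&(u>190)&(u<300)
blue&=(abs(P[...,2]-.096)<.006)
print("bluez",np.median(P[blue],0),blue.sum())
uv=np.c_[u[blue],v[blue]]; X=onz(uv,.096)[:,:2]
r=cv2.minAreaRect((X*1000).astype(np.float32)); print("rect",r); print(cv2.boxPoints(r).round(1))
lug=(abs(P[...,2]-.1055)<.004)&(hsv[...,1]<70)&(v<170)&(u>190)&(u<300)
X2=onz(np.c_[u[lug],v[lug]],.1055)[:,:2]; r2=cv2.minAreaRect((X2*1000).astype(np.float32)); print("lug",np.median(P[lug],0),r2,cv2.boxPoints(r2).round(1))
c=im[105:135,245:277]; g=cv2.cvtColor(c,cv2.COLOR_RGB2GRAY)
lugm=lug[105:135,245:277]; hole=(g<np.median(g)*.75).astype(np.uint8); 
n,l,st,ce=cv2.connectedComponentsWithStats(hole); print(st,ce)
k=1+np.argmax(st[1:,4]); cnt=max(cv2.findContours((l==k).astype(np.uint8),0,1)[0],key=len)[:,0]+[245,105]
q=onz(cnt,.1055); e=cv2.fitEllipse((q[:,:2]*1000).astype(np.float32)); print("hole",e)
# block: drift + tools
im2=np.load("side0.npz")
E
```

```text
bluez [ 0.50166025 -0.10393439  0.09567821] 2195
rect ((525.3614501953125, -87.62269592285156), (76.68682098388672, 183.74044799804688), 6.597756862640381)
[[ 476.7   -0.8]
 [ 497.8 -183.3]
 [ 574.  -174.5]
 [ 552.9    8. ]]
lug [ 0.52985138 -0.07948091  0.10518017] ((529.2962036132812, -79.3368911743164), (55.6946907043457, 162.81065368652344), 9.723846435546875) [[ 488.1   -3.8]
 [ 515.6 -164.3]
 [ 570.5 -154.9]
 [ 543.     5.6]]
[[  0   0  32  30 769]
 [  8   7  16  17 191]] [[15.48894668 14.50195059]
 [15.54450262 14.4921466 ]]
hole ((538.0283813476562, -132.06613159179688), (17.762069702148438, 18.77017593383789), 41.7067756652832)
```

Call:
arm_command:
  rows:
    - [-2.5,-0.2,0.8,0,0,0]
    - [-2.5,-0.2,0.8,0,0,0]
    - [-2.5,-0.2,0.8,0,0,0]
    - [-2.5,-0.2,0.8,0,0,0]
    - [-2.5,-0.2,0.8,0,0,0]
    - [-2.5,-0.2,0.8,0,0,0]
    - [-2.5,-0.2,0.8,0,0,0]
    - [-2.5,-0.2,0.8,0,0,0]
    - [-2.5,-0.2,0.8,0,0,0]
    - [-1.2,-0.2,0.8,0,0,0]

```text
clock: 4.52
ee_pos: [0.5088, -0.4401, 0.2217]
tcp_rot: [2.224, 2.218, -0.002]
ft_force: [-0.8, -0.5, 0.9]
width: 0.999
grasp_force: 0.0
```

```bash
python3 - <<'E'
from h import *
im,d,K,P=shot("wrist"); np.savez("w2.npz",im=im,d=d,P=P,K=np.array(K[:3]),T=K[3])
s=manip.sense(); print(s["clock"],s["ee_pos"].round(4),K[3][:3,3])
hsv=cv2.cvtColor(im,cv2.COLOR_RGB2HSV)
red=((hsv[...,0]<8)|(hsv[...,0]>172))&(hsv[...,1]>150)&(d>0)
p=P[red&(P[...,2]<.175)&(P[...,2]>.09)]; print("red",len(p),np.median(p,0).round(4),np.percentile(p,[2,98],axis=0).round(4))
top=p[p[:,2]>.158]; print("top",len(top),top.mean(0).round(4))
for x in cut_out("wrist","drift")[:1]:
    m=x["region"]&(d>0); print(x["conf"],x["bbox"]); p=P[m]; print(np.percentile(p,[2,50,98],axis=0).round(4))
    c=p[abs(p[:,2]-.106)<.003]; print("collar",len(c),np.percentile(c,[1,99],axis=0).round(4) if len(c) else 0, cv2.minEnclosingCircle((c[:,:2]*1000).astype(np.float32)) if len(c) else 0)
save(im,"w2.png")
E
```

```text
4.5667 [ 0.5074 -0.4409  0.2196] [ 0.5095264  -0.35632932  0.3833236 ]
red 1099 [ 0.5082 -0.4337  0.1628] [[ 0.4956 -0.4899  0.1188]
 [ 0.6395 -0.4247  0.1676]]
top 783 [ 0.5387 -0.4466  0.164 ]
0.92 [231.2, 171.7, 264.0, 221.1]
[[ 0.4904 -0.4449  0.1045]
 [ 0.5056 -0.4299  0.1588]
 [ 0.5194 -0.422   0.1666]]
collar 251 [[ 0.4891 -0.4441  0.1033]
 [ 0.5211 -0.4206  0.1082]] ((504.87677001953125, -436.91009521484375), 16.786012649536133)
```

View pics/w2.png

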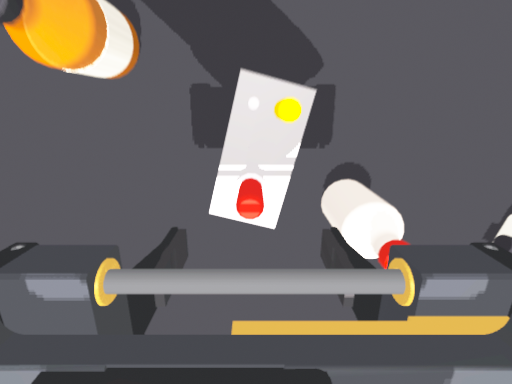

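The wrist view shows the drift at about (250,198) between the open fingers, with its neighbours well clear. I'll descend and grasp it.

Call:
arm_command:
  rows:
    - [0,-0.25,1.5,0,0,0]
    - [0,-0.25,1.5,0,0,0]
    - [0,0,1.5,0,0,0]
    - [0,0,1.5,0,0,0]
    - [0,0,1.5,0,0,0]
    - [0,0,1.5,0,0,0]
    - [0,0,1.2,0,0,0]
    - [0,0,0,0,0,0]
    - [0,0,0,0,0,0]
    - [0,0,0,0,0,0]

```text
clock: 5.45
ee_pos: [0.5057, -0.4369, 0.1217]
tcp_rot: [2.22, 2.221, 0.001]
ft_force: [-0.1, -0.1, 0.8]
width: 1.0
grasp_force: 0.0
```

Call:
arm_command:
  rows:
    - [0,0,0,0,0,0]
    - [0,0,0,0,0,0]
    - [0,0,0,0,0,0]
    - [0,0,0,0,0,0]
    - [0,0,0,0,0,0]
    - [0,0,0,0,0,0]
    - [0,0,0,0,0,0]
    - [0,0,0,0,0,0]
    - [0,0,0,0,0,0]
    - [0,0,0,0,0,0]
  hand: 255

```text
clock: 6.28
ee_pos: [0.505, -0.437, 0.1205]
tcp_rot: [-2.221, -2.221, -0.0]
ft_force: [-0.3, 0.2, 0.2]
width: 0.322
grasp_force: 0.0
```

Call:
arm_command:
  rows:
    - [0,0,0,0,0,0]
    - [0,0,0,0,0,0]
    - [0,0,0,0,0,0]
    - [0,0,0,0,0,0]
    - [0,0,0,0,0,0]
    - [0,0,-0.5,0,0,0]
    - [0,0,-1,0,0,0]
    - [0,0,-1,0,0,0]
    - [0,0,-1.5,0,0,0]
    - [0,0,-1.5,0,0,0]

```text
clock: 7.12
ee_pos: [0.505, -0.437, 0.177]
tcp_rot: [2.221, 2.221, 0.0]
ft_force: [1.7, -0.4, -2.6]
width: 0.278
grasp_force: 30.0
```

Call:
arm_command:
  rows:
    - [0,0,-1.5,0,0,0]
    - [0,0,-1.5,0,0,0]
    - [0,0,-1.5,0,0,0]
    - [0,0,-1.0,0,0,0]
    - [2,0,0,0,0,0]
    - [2,0,0,0,0,0]
    - [2,0,0,0,0,0]
    - [2,0,0,0,0,0]
    - [2,0,0,0,0,0]
    - [2,0,0,0,0,0]

```text
clock: 7.95
ee_pos: [0.5049, -0.3161, 0.2312]
tcp_rot: [2.221, 2.221, 0.0]
ft_force: [0.4, 0.4, -3.1]
width: 0.276
grasp_force: 30.0
```

Call:
arm_command:
  rows:
    - [2,0.4,0,0,0,0]
    - [2,0.4,0,0,0,0]
    - [2,0.4,0,0,0,0]
    - [2,0.4,0,0,0,0]
    - [2,0.4,0,0,0,0]
    - [2,0.4,0,0,0,0]
    - [2,0.3,0,0,0,0]
    - [2,0.2,0,0,0,0]
    - [1.5,0,0,0,0,0]
    - [1,0,0,0,0,0]

```text
clock: 8.78
ee_pos: [0.5342, -0.13, 0.2312]
tcp_rot: [2.219, 2.223, 0.001]
ft_force: [0.1, 0.6, -1.9]
width: 0.276
grasp_force: 30.0
```

Call:
arm_command:
  rows:
    - [0,0,0.2,0,0,0]
    - [0,0,0.2,0,0,0]
    - [0,0,0.2,0,0,0]
    - [0,0,0.2,0,0,0]
    - [0,0,0.2,0,0,0]
    - [0,0,0.2,0,0,0]
    - [0,0,0,0,0,0]
    - [0,0,0,0,0,0]
    - [0,0,0,0,0,0]
    - [0,0,0,0,0,0]

```text
clock: 9.62
ee_pos: [0.5341, -0.132, 0.2187]
tcp_rot: [2.221, 2.221, 0.0]
ft_force: [-0.5, 0.9, -2.5]
width: 0.276
grasp_force: 30.0
```

```bash
python3 - <<'E'
from h import *
im,d,K,P=shot("wrist"); np.savez("w3.npz",im=im,d=d,P=P,K=np.array(K[:3]),T=K[3])
s=manip.sense(); t=s["ee_pos"]; print(s["clock"],t.round(4),s["ft_force"])
tip=t+[0,0,-.0985]; print("tip",tip.round(4),proj(tip,K),"lug",proj([.5378,-.1315,.1055],K),"pl",proj([.5306,-.132,.096],K))
save(cv2.resize(im[60:300,140:400],(780,720))[:600],"w3.png")
E
```

```text
9.6667 [ 0.5341 -0.132   0.2187] [-0.1171267  -0.02447054 -3.16201144]
tip [ 0.5341 -0.132   0.1202] [253.61744629 195.99609365] lug [257.20498623 191.24698059] pl [250.37152238 189.12819327]
```

View pics/w3.png

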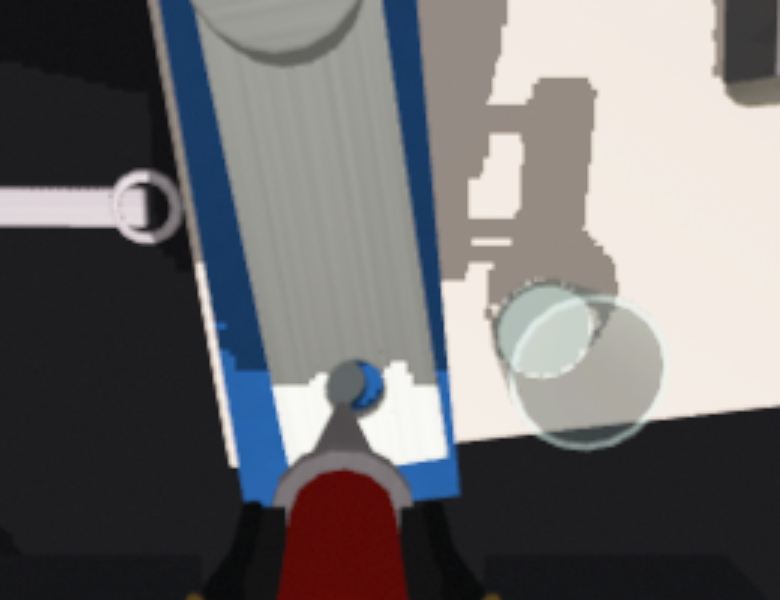

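The tip points at about (340,400) in the crop, just short of the hole's open part at (348,385). I'll shift 2 mm in +x and +y and start in.

Call:
arm_command:
  rows:
    - [0.1,0.1,0,0,0,0]
    - [0.1,0.1,0,0,0,0]
    - [0,0,0.3,0,0,0]
    - [0,0,0.3,0,0,0]
    - [0,0,0.4,0,0,0]
    - [0,0,0.4,0,0,0]
    - [0,0,0.4,0,0,0]
    - [0,0,0.4,0,0,0]
    - [0,0,0.4,0,0,0]
    - [0,0,0,0,0,0]

```text
clock: 10.5
ee_pos: [0.5355, -0.1299, 0.1915]
tcp_rot: [-2.221, -2.221, 0.001]
ft_force: [-0.2, 0.4, -3.2]
width: 0.276
grasp_force: 30.0
```

Call:
arm_command:
  rows:
    - [0,0,0.25,0,0,0]
    - [0,0,0.25,0,0,0]
    - [0,0,0.25,0,0,0]
    - [0,-0.05,0.25,0,0,0]
    - [0,-0.05,0.25,0,0,0]
    - [0,-0.05,0.25,0,0,0]
    - [0,-0.05,0.25,0,0,0]
    - [0,-0.05,0.25,0,0,0]
    - [0,0,0,0,0,0]
    - [0,0,0,0,0,0]

```text
clock: 11.33
ee_pos: [0.5336, -0.1299, 0.1725]
tcp_rot: [2.221, 2.221, 0.0]
ft_force: [1.7, 0.4, -3.4]
width: 0.281
grasp_force: 30.0
```

Call:
arm_command:
  rows:
    - [0,0,0.2,0,0,0]
    - [0,-0.05,0.2,0,0,0]
    - [0,0,0.2,0,0,0]
    - [0,-0.05,0.2,0,0,0]
    - [0,0,0.2,0,0,0]
    - [0,0,0.2,0,0,0]
    - [0,0,0.2,0,0,0]
    - [0,0,0,0,0,0]
    - [0,0,0,0,0,0]
    - [0,0,0,0,0,0]

```text
clock: 12.17
ee_pos: [0.5323, -0.13, 0.1583]
tcp_rot: [-2.221, -2.221, 0.001]
ft_force: [1.7, -1.0, -3.0]
width: 0.274
grasp_force: 30.0
```

Call:
arm_command:
  rows:
    - [0,0,0.15,0,0,0]
    - [0,0,0.15,0,0,0]
    - [0,0,0.15,0,0,0]
    - [0,0,0.15,0,0,0]
    - [0,0,0.1,0,0,0]
    - [0,0,0.1,0,0,0]
    - [0,0,0,0,0,0]
    - [0,0,0,0,0,0]
    - [0,0,0,0,0,0]
    - [0,0,0,0,0,0]

```text
clock: 13.0
ee_pos: [0.5324, -0.13, 0.1504]
tcp_rot: [-2.221, -2.221, 0.0]
ft_force: [1.9, -0.8, -4.4]
width: 0.275
grasp_force: 30.0
```

Call:
arm_command:
  rows:
    - [0,0,0.15,0,0,0]
    - [0,0,0.15,0,0,0]
    - [0,0,0.15,0,0,0]
    - [0,0,0.15,0,0,0]
    - [0,0,0.15,0,0,0]
    - [0,0,0.15,0,0,0]
    - [0,0,0.1,0,0,0]
    - [0,0,0,0,0,0]
    - [0,0,0,0,0,0]
    - [0,0,0,0,0,0]

```text
clock: 13.83
ee_pos: [0.5324, -0.13, 0.1404]
tcp_rot: [-2.221, -2.221, 0.0]
ft_force: [1.4, -1.7, -4.6]
width: 0.278
grasp_force: 30.0
```

Sliding in easily. I'll go on to home, about 14.5 mm more.

Call:
arm_command:
  rows:
    - [0,0,0.2,0,0,0]
    - [0,0,0.2,0,0,0]
    - [0,0,0.2,0,0,0]
    - [0,0,0.2,0,0,0]
    - [0,0,0.2,0,0,0]
    - [0,0,0.15,0,0,0]
    - [0,0,0.1,0,0,0]
    - [0,0,0,0,0,0]
    - [0,0,0,0,0,0]
    - [0,0,0,0,0,0]

```text
clock: 14.67
ee_pos: [0.5325, -0.13, 0.1279]
tcp_rot: [-2.221, -2.221, 0.0]
ft_force: [1.7, -0.7, -4.8]
width: 0.276
grasp_force: 30.0
```

Call:
arm_command:
  rows:
    - [0,0,0.1,0,0,0]
    - [0,0,0.1,0,0,0]
    - [0,0,0.1,0,0,0]
    - [0,0,0,0,0,0]
    - [0,0,0,0,0,0]
    - [0,0,0,0,0,0]
    - [0,0,0,0,0,0]
    - [0,0,0,0,0,0]
    - [0,0,0,0,0,0]
    - [0,0,0,0,0,0]

```text
clock: 15.5
ee_pos: [0.5327, -0.1301, 0.1259]
tcp_rot: [2.221, 2.221, 0.001]
ft_force: [-2.3, -0.5, 5.4]
width: 0.278
grasp_force: 30.0
```

Home (the vertical force reversed at collar height). I'll release and rise.

Call:
arm_command:
  rows:
    - [0,0,0,0,0,0]
    - [0,0,0,0,0,0]
    - [0,0,0,0,0,0]
    - [0,0,0,0,0,0]
    - [0,0,0,0,0,0]
    - [0,0,0,0,0,0]
    - [0,0,0,0,0,0]
    - [0,0,-0.5,0,0,0]
    - [0,0,-1,0,0,0]
    - [0,0,-1.5,0,0,0]
  hand: 0

```text
clock: 16.33
ee_pos: [0.5319, -0.1299, 0.1551]
tcp_rot: [-2.22, -2.22, 0.002]
ft_force: [0.9, -0.8, -0.0]
width: 0.945
grasp_force: 0.0
```

Call:
arm_command:
  rows:
    - [0,0,-2,0,0,0]
    - [0,0,-2,0,0,0]
    - [0,0,-2,0,0,0]
    - [0,0,-2,0,0,0]
    - [0,0,-2,0,0,0]
    - [0,0,-2,0,0,0]
    - [0,0,-2,0,0,0]
    - [0,0,0,0,0,0]
    - [0,0,0,0,0,0]
    - [0,0,0,0,0,0]

```text
clock: 17.17
ee_pos: [0.5323, -0.13, 0.2951]
tcp_rot: [2.221, 2.221, 0.0]
ft_force: [-0.2, -0.2, 0.3]
width: 0.998
grasp_force: 0.0
```

```bash
python3 - <<'E'
from h import *
im,d,K,P=shot("wrist"); s=manip.sense(); print(s["clock"],s["ee_pos"].round(4))
f,cx,cy,T=K
for x in cut_out("wrist","drift")[:1]:
    m=x["region"]&(d>0); p=P[m]; print(x["conf"],x["bbox"],np.percentile(p,[2,50,98],axis=0).round(4))
    c=p[abs(p[:,2]-.1115)<.004]; print("collar",len(c),c[:,2].mean() if len(c) else 0, cv2.minEnclosingCircle((c[:,:2]*1000).astype(np.float32)) if len(c) else 0)
hsv=cv2.cvtColor(im,cv2.COLOR_RGB2HSV); v,u=np.mgrid[:384,:512]
near=(np.hypot(P[...,0]-.525,P[...,1]+.09)<.14)
blue=near&(hsv[...,0]>100)&(hsv[...,0]<125)&(hsv[...,1]>150)&(abs(P[...,2]-.096)<.005)
lug=near&(hsv[...,1]<70)&(abs(P[...,2]-.1055)<.004)
for n,m in(("plate",blue),("lug",lug)):
    r=cv2.minAreaRect((P[m][:,:2]*1000).astype(np.float32)); print(n,m.sum(),r)
# bar in world from scene + side
for n in("scene","side"):
    i2,d2,K2,P2=shot(n); save(cv2.resize(i2,(800,600)),n+"4.png")
    m=(abs(P2[...,2]-.222)<.012)&(P2[...,1]>.02)&(P2[...,1]<.22)&(abs(P2[...,0]-.49)<.06)
    q=P2[m]; print(n,m.sum(), np.polyfit(q[:,1]-.12,q[:,0],1) if m.sum()>20 else 0, np.percentile(q,[2,50,98],axis=0).round(3) if m.sum() else 0)
save(im,"w4.png")
E
```

```text
17.2167 [ 0.5321 -0.1299  0.2945]
0.7 [240.0, 163.2, 263.0, 199.8] [[ 0.5174 -0.1383  0.1102]
 [ 0.5316 -0.1237  0.1659]
 [ 0.5455 -0.116   0.1721]]
collar 151 0.11132367814619036 ((532.1012573242188, -129.94256591796875), 16.456645965576172)
plate 2915 ((524.9376220703125, -77.18961334228516), (79.91888427734375, 205.08518981933594), 7.018047332763672)
lug 4386 ((525.8578491210938, -76.70816802978516), (55.907318115234375, 169.31964111328125), 7.376749515533447)
scene 324 [-0.13309584  0.50631404] [[0.489 0.024 0.215]
 [0.506 0.12  0.223]
 [0.522 0.216 0.228]]
side 145 [-0.10504939  0.49860509] [[0.485 0.052 0.218]
 [0.497 0.144 0.225]
 [0.506 0.217 0.229]]
```

View pics/w4.png

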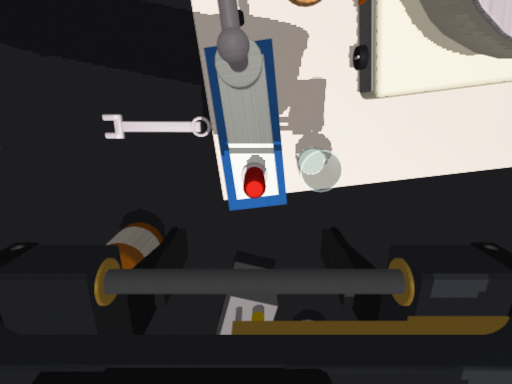

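The wrist view shows the drift standing home at (253,182), with the lug square on the plate. Now over to the shield.

Call:
arm_command:
  rows:
    - [2,-0.1,-0.4,0,0,0]
    - [3,-0.1,-0.4,0,0,0]
    - [3,-0.2,-0.4,0,0,0]
    - [3,-0.2,-0.4,0,0,0]
    - [3,-0.2,-0.4,0,0,0]
    - [3,-0.2,0,0,0,0]
    - [3,-0.2,0,0,0,0]
    - [3,-0.2,0,0,0,0]
    - [3,-0.2,0,0,0,0]
    - [3,-0.2,0,0,0,0]

```text
clock: 18.2
ee_pos: [0.514, 0.1614, 0.3147]
tcp_rot: [-2.221, -2.221, 0.001]
ft_force: [0.5, -0.1, -0.4]
width: 0.998
grasp_force: 0.0
```

Call:
arm_command:
  rows:
    - [3,0,0,0,0,0]
    - [3,0,0,0,0,0]
    - [3,0,0,0,0,0]
    - [3,0,0,0,0,0]
    - [3,0,0,0,0,0]
    - [3,0,0,0,0,0]
    - [2,0,0,0,0,0]
    - [1,0,0,0,0,0]
    - [0,0,0,0,0,0]
    - [0,0,0,0,0,0]

```text
clock: 19.03
ee_pos: [0.5147, 0.3692, 0.3146]
tcp_rot: [2.221, 2.221, -0.001]
ft_force: [0.1, -0.3, 1.0]
width: 0.997
grasp_force: 0.0
```

```bash
python3 - <<'E'
from h import *
im,d,K,P=shot("wrist"); s=manip.sense(); print(s["clock"],s["ee_pos"].round(4))
np.savez("w5.npz",im=im,d=d,P=P,K=np.array(K[:3]),T=K[3])
for x in cut_out("wrist","shield")[:1]: print(x["conf"],x["bbox"])
m=(abs(P[...,2]-.15)<.03)&(P[...,1]>.25)&(P[...,1]<.5)&(P[...,0]>.42)&(P[...,0]<.6)&(d>0)
q=P[m]; print(m.sum(),np.percentile(q,[1,50,99],axis=0).round(4))
t=q[q[:,2]>np.percentile(q[:,2],90)-.006]; r=cv2.minAreaRect((t[:,:2]*1000).astype(np.float32)); print("hook top",len(t),t[:,2].min(),t[:,2].max(),r); print(cv2.boxPoints(r).round(1))
A=np.c_[t[:,:2]-t[:,:2].mean(0),np.ones(len(t))]; print("plane",np.linalg.lstsq(A,t[:,2],rcond=None)[0])
m=(abs(P[...,2]-.05)<.005)&(P[...,1]>.25)&(P[...,1]<.5)&(P[...,0]>.42)&(P[...,0]<.6)&(d>0)
q=P[m]; print("ribs",m.sum(), cv2.minAreaRect((q[:,:2]*1000).astype(np.float32)) if m.sum()>5 else 0)
m=(abs(P[...,2]-.015)<.005)&(P[...,1]>.25)&(P[...,1]<.5)&(P[...,0]>.42)&(P[...,0]<.6)&(d>0)
q=P[m]; print("base",m.sum(), cv2.minAreaRect((q[:,:2]*1000).astype(np.float32)) if m.sum()>5 else 0)
save(im,"w5.png")
E
```

```text
19.0833 [0.5151 0.3684 0.315 ]
0.76 [221.0, 105.4, 271.6, 240.5]
3355 [[0.4774 0.3003 0.1547]
 [0.5047 0.3849 0.1644]
 [0.5346 0.4529 0.1661]]
hook top 3308 0.1595091029827938 0.1669401115285291 ((506.11614990234375, 376.0726013183594), (28.134889602661133, 160.58087158203125), 13.835436820983887)
[[473.3 450.7]
 [511.7 294.7]
 [539.  301.5]
 [500.6 457.4]]
plane [-0.02638356 -0.00688209  0.16442486]
ribs 65 ((596.488037109375, 389.17578125), (6.531766414642334, 24.861095428466797), 0.034751180559396744)
base 3698 ((496.9256896972656, 370.8952331542969), (110.11327362060547, 159.89695739746094), 13.950940132141113)
```

View pics/w5.png

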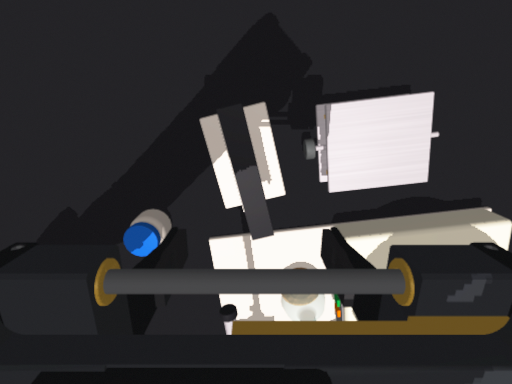

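The wrist view shows the shield's black hook bar running from (230,108) to (262,238), with the rack beneath at 13.9° yaw. I'll align over it.

Call:
arm_command:
  rows:
    - [0.3,-0.42,0,0,0,0]
    - [0.3,-0.42,0,0,0,0]
    - [0,0,1.5,0,0,-2]
    - [0,0,1.5,0,0,-2]
    - [0,0,1.5,0,0,-2]
    - [0,0,1.5,0,0,-2]
    - [0,0,1.5,0,0,-2]
    - [0,0,1.5,0,0,-2]
    - [0,0,1,0,0,-1.8]
    - [0,0,0,0,0,0]

```text
clock: 19.97
ee_pos: [0.5051, 0.375, 0.2129]
tcp_rot: [-1.937, -2.473, 0.005]
ft_force: [-0.7, -0.0, -0.2]
width: 1.0
grasp_force: 0.0
```

```bash
python3 - <<'E'
from h import *
im,d,K,P=shot("wrist"); s=manip.sense(); Rm=R.from_rotvec(s["tcp_rot"]).as_matrix(); print(s["clock"],s["ee_pos"].round(4),"yaw",np.degrees(np.arctan2(Rm[1,1],Rm[0,1])),Rm[:,2].round(3))
m=(abs(P[...,2]-.165)<.006)&(P[...,1]>.25)&(P[...,1]<.5)&(P[...,0]>.42)&(P[...,0]<.6)&(d>0)
r=cv2.minAreaRect((P[m][:,:2]*1000).astype(np.float32)); print(m.sum(),r)
print("move in tool (cm)",(Rm.T@(np.array([*np.array(r[0])/1000,.130])-s["ee_pos"])*100).round(2))
E
```

```text
20.0167 [0.5055 0.3755 0.2144] yaw 13.75608415081257 [-0.001 -0.001 -1.   ]
5675 ((506.2296447753906, 376.0499572753906), (28.564865112304688, 160.17794799804688), 13.89863109588623)
move in tool (cm) [0.05 0.09 8.44]
```

Call:
arm_command:
  rows:
    - [0.05,0.08,1.5,0,0,0]
    - [0,0,1.5,0,0,0]
    - [0,0,1.5,0,0,0]
    - [0,0,1.5,0,0,0]
    - [0,0,1.3,0,0,0]
    - [0,0,1.2,0,0,0]
    - [0,0,0,0,0,0]
    - [0,0,0,0,0,0]
    - [0,0,0,0,0,0]
    - [0,0,0,0,0,0]

```text
clock: 20.85
ee_pos: [0.5072, 0.3771, 0.1312]
tcp_rot: [1.938, 2.472, 0.003]
ft_force: [-0.4, -0.9, -0.3]
width: 1.003
grasp_force: 0.0
```

Call:
arm_command:
  rows:
    - [0,0,0,0,0,0]
    - [0,0,0,0,0,0]
    - [0,0,0,0,0,0]
    - [0,0,0,0,0,0]
    - [0,0,0,0,0,0]
    - [0,0,0,0,0,0]
    - [0,0,0,0,0,0]
    - [0,0,0,0,0,0]
    - [0,0,0,0,0,0]
    - [0,0,0,0,0,0]
  hand: 255

```text
clock: 21.68
ee_pos: [0.5067, 0.3767, 0.13]
tcp_rot: [-1.938, -2.472, -0.0]
ft_force: [0.2, 1.0, -0.0]
width: 0.33
grasp_force: 11.5
```

Call:
arm_command:
  rows:
    - [0,0,0,0,0,0]
    - [0,0,0,0,0,0]
    - [0,0,0,0,0,0]
    - [0,0,0,0,0,0]
    - [0,0,0,0,0,0]
    - [0,0,-0.5,0,0,0]
    - [0,0,-1,0,0,0]
    - [0,0,-1,0,0,0]
    - [0,0,-1,0,0,0]
    - [0,0,-1,0,0,0]

```text
clock: 22.52
ee_pos: [0.5071, 0.3769, 0.1767]
tcp_rot: [1.938, 2.472, 0.002]
ft_force: [-0.7, 0.6, -1.1]
width: 0.321
grasp_force: 29.6
```

Call:
arm_command:
  rows:
    - [0,0,-1,0,0,0]
    - [0,0,-1.5,0,0,0]
    - [0,0,-1.5,0,0,0]
    - [0,0,-1.5,0,0,0]
    - [0,0,-1.5,0,0,0]
    - [0,0,-1.5,0,0,1.7]
    - [0,0,0,0,0,1.7]
    - [0,0,0,0,0,1.7]
    - [0,0,0,0,0,1.7]
    - [0,0,0,0,0,0]

```text
clock: 23.35
ee_pos: [0.5069, 0.3768, 0.261]
tcp_rot: [2.083, 2.351, 0.001]
ft_force: [0.4, -0.5, -1.7]
width: 0.321
grasp_force: 29.6
```

```bash
python3 - <<'E'
from h import *
s=manip.sense(); Rm=R.from_rotvec(s["tcp_rot"]).as_matrix(); print(s["clock"],s["ee_pos"].round(4),s["ft_force"],"yaw",np.degrees(np.arctan2(Rm[1,1],Rm[0,1])))
print((Rm.T@(np.array([.4765,.120,.262])-s["ee_pos"])*100).round(2))
E
```

```text
23.35 [0.5069 0.3768 0.261 ] [ 0.39730035 -0.48793567 -1.72631143] yaw 6.919454097873539
[-25.13  -6.11  -0.12]
```

Call:
arm_command:
  rows:
    - [0,-2,0,0,0,0]
    - [0,-2,0,0,0,0]
    - [0,-2.1,0,0,0,0]
    - [-1.5,0,0,0,0,0]
    - [-2,0,0,0,0,0]
    - [-2,0,0,0,0,0]
    - [-2,0,0,0,0,0]
    - [-2,0,0,0,0,0]
    - [-2,0,0,0,0,0]
    - [-2,0,0,0,0,0]

```text
clock: 24.18
ee_pos: [0.4627, 0.2344, 0.2607]
tcp_rot: [2.08, 2.354, 0.001]
ft_force: [0.9, 0.1, -1.7]
width: 0.32
grasp_force: 29.7
```

Call:
arm_command:
  rows:
    - [-2,0,0,0,0,0]
    - [-2,0,0,0,0,0]
    - [-2,0,0,0,0,0]
    - [-2,0,0,0,0,0]
    - [-1.6,0,0,0,0,0]
    - [0,0,0,0,0,0]
    - [0,0,0,0,0,0]
    - [0,0,0,0,0,0]
    - [0,0,0,0,0,0]
    - [0,0,0,0,0,0]

```text
clock: 25.02
ee_pos: [0.4742, 0.1409, 0.2601]
tcp_rot: [-2.08, -2.355, -0.0]
ft_force: [0.6, -0.5, -1.8]
width: 0.318
grasp_force: 29.7
```

```bash
python3 - <<'E'
from h import *
s=manip.sense(); print(s["clock"],s["ee_pos"].round(4),s["ft_force"])
im,d,K,P=shot("scene"); a=im[130:230,200:350]; np.savez("s6.npz",im=im,d=d,P=P)
im2,d2,K2,P2=shot("wrist"); np.savez("w6.npz",im=im2,d=d2,P=P2)
m=(P2[...,2]>.285)&(P2[...,2]<.305)&(d2>0)&(abs(P2[...,0]-.477)<.06)&(P2[...,1]>.0)&(P2[...,1]<.25)
r=cv2.minAreaRect((P2[m][:,:2]*1000).astype(np.float32)); print("hook seen",m.sum(),np.median(P2[m],0).round(4),r)
m=(P2[...,2]>.205)&(P2[...,2]<.235)&(d2>0)&(abs(P2[...,0]-.49)<.06)&(P2[...,1]>.15)&(P2[...,1]<.24)
q=P2[m]; print("bar",m.sum(),np.percentile(q,[2,50,98],axis=0).round(4) if m.sum() else 0)
o=np.zeros((600,800,3),np.uint8); o[:300,:450]=cv2.resize(a,(450,300),interpolation=cv2.INTER_CUBIC); o[300:,:400]=cv2.resize(im2,(400,300))
i3,_,_,_=shot("side"); o[300:,400:]=cv2.resize(i3[80:280,180:446],(400,300),interpolation=cv2.INTER_CUBIC)
save(o,"m6.png")
E
```

```text
25.0167 [0.4742 0.1409 0.2601] [ 0.64235882 -0.51662111 -1.8147296 ]
hook seen 11111 [0.4701 0.1769 0.2942] ((471.82403564453125, 164.889404296875), (52.13554382324219, 111.80311584472656), 5.460854530334473)
bar 1670 [[0.4768 0.1527 0.2214]
 [0.4917 0.2111 0.2261]
 [0.5007 0.2372 0.2298]]
```

View pics/m6.png

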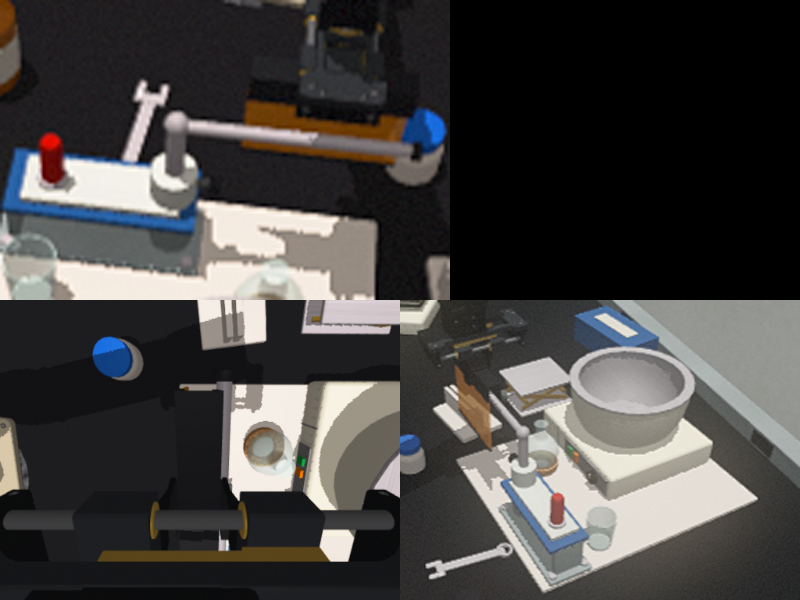

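The view shows the shield held on the near side of the bar and parallel to it, with the panel clear of the bar and end stop. Now I'll measure the hook against the bar.

```bash
python3 - <<'E'
from h import *
s=manip.sense(); z=np.load("w6.npz"); P,d=z["P"],z["d"]; Rm=R.from_rotvec(s["tcp_rot"]).as_matrix()
yaw=np.arctan2(Rm[1,1],Rm[0,1]); X=np.array([np.cos(yaw),np.sin(yaw)]); Y=np.array([-X[1],X[0]]); print(np.degrees(yaw))
t=s["ee_pos"][:2]; a=(P[...,:2]-t)@X; b=(P[...,:2]-t)@Y
def prof(zl,zh,b0,b1,alo,ahi):
    for lo in np.arange(b0,b1,.01):
        m=(d>0)&(P[...,2]>zl)&(P[...,2]<zh)&(b>lo)&(b<lo+.01)&(a>alo)&(a<ahi)
        if m.sum()>5: print(round(lo,3),m.sum(),np.percentile(a[m],[1,99]).round(4),np.percentile(P[m][:,2],[5,95]).round(4))
print("hook");prof(.285,.305,.02,.1,-.06,.06)
print("bar");prof(.205,.240,.0,.12,-.02,.07)
bm=np.array([.5013,.1231]); print("bar_mid in tool frame a,b",(bm-t)@X,(bm-t)@Y)
E
```

```text
7.050684769368791
hook
0.02 1010 [-0.0133  0.0141] [0.2932 0.2952]
0.03 1074 [-0.0133  0.0141] [0.2932 0.2952]
0.04 1160 [-0.0132  0.0142] [0.2932 0.2952]
0.05 1240 [-0.0133  0.0141] [0.2932 0.2952]
0.06 1307 [-0.0133  0.0141] [0.2931 0.2951]
0.07 1428 [-0.0134  0.0142] [0.2931 0.2953]
0.08 73 [-0.0137  0.0138] [0.2902 0.2948]
bar
0.0 120 [0.0222 0.03  ] [0.222  0.2272]
0.01 127 [0.0218 0.0294] [0.2232 0.2273]
0.02 125 [0.0222 0.0298] [0.2221 0.2274]
0.03 132 [0.022  0.0293] [0.2233 0.2274]
0.04 139 [0.0219 0.0297] [0.2224 0.2271]
0.05 142 [0.022  0.0295] [0.2227 0.2274]
0.06 154 [0.0219 0.0296] [0.2225 0.2274]
0.07 172 [-0.0113  0.0295] [0.2226 0.2273]
0.08 382 [-0.0123  0.0313] [0.222  0.2294]
0.09 253 [0.0132 0.0324] [0.2224 0.2301]
bar_mid in tool frame a,b 0.02470556642285123 -0.020508048276186467
```

Call:
arm_command:
  rows:
    - [-1,0,0,0,0,0]
    - [-1.1,0,0,0,0,0]
    - [0,0.7,0,0,0,0]
    - [0,0.8,0,0,0,0]
    - [0,0.77,0,0,0,0]
    - [0,0,0,0,0,0]
    - [0,0,0,0,0,0]
    - [0,0,0,0,0,0]
    - [0,0,0,0,0,0]
    - [0,0,0,0,0,0]

```text
clock: 26.0
ee_pos: [0.4993, 0.122, 0.2601]
tcp_rot: [2.081, 2.353, 0.0]
ft_force: [0.7, -0.7, -1.9]
width: 0.316
grasp_force: 29.7
```

Call:
arm_command:
  rows:
    - [0,0,0.5,0,0,0]
    - [0,0,0.6,0,0,0]
    - [0,0,0.6,0,0,0]
    - [0,0,0.6,0,0,0]
    - [0,0,0.6,0,0,0]
    - [0,0,0.6,0,0,0]
    - [0,0,0,0,0,0]
    - [0,0,0,0,0,0]
    - [0,0,0,0,0,0]
    - [0,0,0,0,0,0]

```text
clock: 26.83
ee_pos: [0.4997, 0.122, 0.2254]
tcp_rot: [2.081, 2.353, 0.001]
ft_force: [-0.1, 0.2, -2.0]
width: 0.322
grasp_force: 29.7
```

```bash
python3 - <<'E'
from h import *
im,d,K,P=shot("wrist"); s=manip.sense(); Rm=R.from_rotvec(s["tcp_rot"]).as_matrix(); print(s["clock"],s["ee_pos"].round(4),s["ft_force"].round(1),s["grasp_force"])
yaw=np.arctan2(Rm[1,1],Rm[0,1]); X=np.array([np.cos(yaw),np.sin(yaw)]); Y=np.array([-X[1],X[0]])
t=s["ee_pos"][:2]; a=(P[...,:2]-t)@X; b=(P[...,:2]-t)@Y
for lo in np.arange(.03,.14,.01):
    m=(d>0)&(P[...,2]>.2)&(P[...,2]<.28)&(b>lo)&(b<lo+.01)&(abs(a)<.03)
    if m.sum()>5: print(round(lo,3),m.sum(),np.percentile(a[m],[1,99]).round(4),np.percentile(P[m][:,2],[5,95]).round(4))
save(im,"w7.png")
E
```

```text
26.8833 [0.4997 0.122  0.2255] [ 0.6 -0.3 -1.6] 29.69052683125483
0.03 1078 [-0.0134  0.0141] [0.2585 0.2605]
0.04 1157 [-0.0133  0.0142] [0.2584 0.2605]
0.05 1232 [-0.0133  0.014 ] [0.2585 0.2606]
0.06 1328 [-0.0133  0.0141] [0.2585 0.2606]
0.07 1499 [-0.0134  0.0142] [0.2577 0.2606]
0.08 482 [-0.0129  0.0066] [0.222  0.2282]
0.09 489 [-0.0069  0.0065] [0.2216 0.2273]
0.1 612 [-0.0093  0.0089] [0.222  0.2293]
0.11 526 [-0.0099  0.0096] [0.2224 0.23  ]
```

The bar is centred in the hook to under 1 mm. I'll lower the rest.

Call:
arm_command:
  rows:
    - [0,0,0.5,0,0,0]
    - [0,0,0.5,0,0,0]
    - [0,0,0.5,0,0,0]
    - [0,0,0.5,0,0,0]
    - [0,0,0.4,0,0,0]
    - [0,0,0.2,0,0,0]
    - [0,0,0.1,0,0,0]
    - [0,0,0,0,0,0]
    - [0,0,0,0,0,0]
    - [0,0,0,0,0,0]

```text
clock: 27.72
ee_pos: [0.4996, 0.1219, 0.1983]
tcp_rot: [2.082, 2.353, 0.001]
ft_force: [-1.0, 0.7, -1.8]
width: 0.318
grasp_force: 29.7
```

Call:
arm_command:
  rows:
    - [0,0,0.1,0,0,0]
    - [0,0,0.1,0,0,0]
    - [0,0,0.1,0,0,0]
    - [0,0,0,0,0,0]
    - [0,0,0,0,0,0]
    - [0,0,0,0,0,0]
    - [0,0,0,0,0,0]
    - [0,0,0,0,0,0]
    - [0,0,0,0,0,0]
    - [0,0,0,0,0,0]

```text
clock: 28.55
ee_pos: [0.5003, 0.1221, 0.1964]
tcp_rot: [2.081, 2.352, 0.003]
ft_force: [-1.5, -0.8, 6.4]
width: 0.317
grasp_force: 29.8
```

Call:
arm_command:
  rows:
    - [0,0,0,0,0,0]
    - [0,0,0,0,0,0]
    - [0,0,0,0,0,0]
    - [0,0,0,0,0,0]
    - [0,0,0,0,0,0]
    - [0,0,0,0,0,0]
    - [0,0,0,0,0,0]
    - [0,0,0,0,0,0]
    - [0,0,0,0,0,0]
    - [0,0,-0.5,0,0,0]
  hand: 0

```text
clock: 29.38
ee_pos: [0.499, 0.1218, 0.1994]
tcp_rot: [-2.081, -2.352, 0.002]
ft_force: [-0.8, 0.2, -0.3]
width: 0.964
grasp_force: 0.0
```

Call:
arm_command:
  rows:
    - [0,0,-1,0,0,0]
    - [0,0,-1.5,0,0,0]
    - [0,0,-1.5,0,0,0]
    - [0,0,-1.5,0,0,0]
    - [0,0,-1.5,0,0,0]
    - [0,0,-1.5,0,0,0]
    - [0,0,-1.5,0,0,0]
    - [0,0,-1,0,0,0]
    - [0,0,0,0,0,0]
    - [0,0,0,0,0,0]

```text
clock: 30.22
ee_pos: [0.4996, 0.122, 0.3104]
tcp_rot: [2.081, 2.353, 0.001]
ft_force: [1.0, -0.0, -0.7]
width: 1.001
grasp_force: 0.0
```

Call:
arm_command:
  rows:
    - [0,0,0,0,0,0]
    - [0,0,0,0,0,0]
    - [0,0,0,0,0,0]
    - [0,0,0,0,0,0]
    - [0,0,0,0,0,0]
    - [0,0,0,0,0,0]
    - [0,0,0,0,0,0]
    - [0,0,0,0,0,0]
    - [0,0,0,0,0,0]
    - [0,0,0,0,0,0]

```text
clock: 31.05
ee_pos: [0.4995, 0.1219, 0.3101]
tcp_rot: [2.082, 2.353, 0.0]
ft_force: [0.5, 0.3, 0.9]
width: 1.003
grasp_force: 0.0
```

```bash
python3 - <<'E'
from h import *
im,d,K,P=shot("wrist"); s=manip.sense(); print(s["clock"],s["ee_pos"].round(4),s["ft_force"].round(1))
def hk(P,d,tag):
    m=(P[...,2]>.222)&(P[...,2]<.245)&(d>0)&(abs(P[...,0]-.5)<.05)&(P[...,1]>.02)&(P[...,1]<.22)
    q=P[m]; r=cv2.minAreaRect((q[:,:2]*1000).astype(np.float32)); t=q[abs(q[:,2]-.23)<.006]; A=np.c_[t[:,:2]-t[:,:2].mean(0),np.ones(len(t))]
    print(tag,m.sum(),np.percentile(q,[2,50,98],axis=0).round(4),r)
hk(P,d,"a"); m=(cv2.cvtColor(im,cv2.COLOR_RGB2GRAY)<70)
hk(P,d*m,"dark")
o=np.zeros((600,800,3),np.uint8); o[300:,:400]=cv2.resize(im,(400,300))
i1,_,_,_=shot("scene");i3,_,_,_=shot("side")
o[:300,:450]=cv2.resize(i1[130:230,200:350],(450,300),interpolation=cv2.INTER_CUBIC); o[300:,400:]=cv2.resize(i3[80:280,180:446],(400,300),interpolation=cv2.INTER_CUBIC)
save(o,"m8.png")
E
```

```text
31.1 [0.4995 0.1219 0.3101] [-1.7  0.3  0.6]
a 5253 [[0.4808 0.0567 0.2246]
 [0.4977 0.1423 0.2306]
 [0.5172 0.2147 0.2329]] ((498.7398376464844, 136.13307189941406), (28.96113395690918, 169.3374786376953), 6.8059563636779785)
dark 4738 [[0.4813 0.0567 0.2282]
 [0.4992 0.137  0.2307]
 [0.5174 0.1991 0.2329]] ((500.1866149902344, 126.61214447021484), (28.479158401489258, 150.17706298828125), 6.583092212677002)
```

View pics/m8.png

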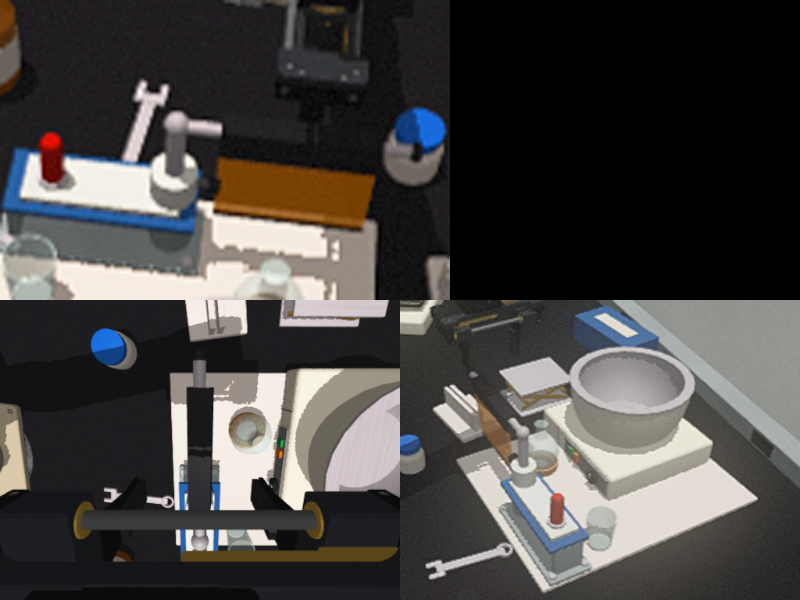

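The three views show the shield hanging on the bar near its middle with its top at about 231 mm. The drift is upright and home, the glassware is untouched and the gripper is clear. I'm handing in.

```bash
python3 -c "
from h import *
print(manip.hand_in())"
```

```text
the job is handed in; nothing more can be done
None
```

The job is handed in at about 31 s: the drift is fully home with the arm in line, the shield hangs near mid-bar, and nothing else was seen to move; the hand-in gave no verdict.

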